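# Nest the brush pots and hold the fittings box open

### The job

Nest the three empty brush pots, lowering them in rather than dropping them: first the white one into the green one, then the red one into the white one, the nest standing upright on the bench. Then raise the lid of the wooden fittings box, which falls shut when let go, and hold it open at 60 degrees so that I can put the nest away: finish while still holding it there, with nothing else propping it. Leave the other things on the bench where they are.

Things in the scene. Friction and masses are not known exactly. Their poses are not given: they have to be found in the camera images.
- green_pot_mid (a point): centre (half-way up) of the largest pot: green, round, straight-walled, open at the top, outside diameter 90 mm, 55 mm tall, walls and floor 4 mm thick, 0.22 kg, z axis up along the pot. It stands on the bench and can stay where it is.
- white_pot_mid (a point): centre (half-way up) of the middle pot: white, as the green one but outside diameter 66 mm, 75 mm tall, walls and floor 4 mm, 0.15 kg. Fully nested, its centre is 14 mm above the green pot's and its upper 24 mm stick out above the green rim.
- red_pot_mid (a point): centre (half-way up) of the smallest pot: red, outside diameter 46 mm, 95 mm tall, walls and floor 4 mm, 0.10 kg. Fully nested in the white pot, its centre is 14 mm above the white pot's and 24 mm stick out of it.
- lid (a joint): opening angle of the box's lid, rad: 0 shut (flat), 1.047 at 60 degrees, at most 1.9. The hinge turns freely and has no stay: below about 1.5 rad the lid falls shut by its weight (0.3 to 0.5 kg).
- lid_bar (a point): middle of the lid's pull: a round dark steel bar 12 mm thick and 100 mm long, parallel to the hinge, held by a strut at each end 45 mm ahead of the lid's front edge on the robot's side, 105 mm above the bench when shut, so that a finger can pass between bar and lid and below the bar. It rides with the lid, 235 mm from the hinge line; point axes at lid shut: x from bar to hinge, y along the bar, z up. A grip on it may stay pointing down, as the bar can turn between the fingers.
- lid_hinge (a point): middle of the hinge line of the lid, on the far upper edge of the wooden box, 100 mm above the bench. The hinge line is level; the box is 190 mm deep (bar to hinge direction), 220 mm wide, 100 mm tall, fixed to the bench, turned a little; the lid is a 190 x 220 x 10 mm board.
- glue_jar: amber glass glue jar with white cap, 50 mm across, 70 mm tall; a bystander, origin given at its underside
- spool: blue thread on a spool with wooden ends, standing, 40 mm across, 44 mm tall; a bystander, origin given at its underside
- tape_roll: orange roll of tape lying flat, 70 mm across, 25 mm tall; a bystander, origin given at its underside
- brush: flat brush lying on the bench; a bystander, origin given at its underside
- hammer: hammer lying on the bench; a bystander, origin given at its underside

How it is judged:
By the outcome, as a careful person would: the job done as asked, in the order asked, and still so for the second after the job is handed in, while the arm keeps its last pose, push and grip.
It also fails if it takes over 61 s, if anything falls off the work surface, if the arm or the gripper's body presses on something with over 40 N, if the wrist force passes 120 N, or if a joint passes its speed limit or range.

### The arm

A 6-joint arm with a two-finger parallel gripper is mounted at the origin on the work surface. World frame = base frame: x ahead of the robot, y to its left, z up, the work surface at z = 0. Lengths are in m, angles in degrees, forces in N, time in s.
With the tool pointing down it reaches from about 0.35 to 0.975 m from the base axis. Payload 7.1 kg.
Tool frame: the origin (TCP) lies on the centre line of the jaws, within the pads' length; the fingertips stand 25 mm ahead of it and the grasp point (between the pads) lies 6 mm ahead of it; z points along the fingers, y is the line along which they close (so a half turn about z gives the same grasp; the last joint's range is limited). The gripper opens to 88 mm and grips with 3 to 60 N. Pads are 20 mm wide; open, the fingers measure 115 mm over their backs; the gripper's body (75 mm by 178 mm) begins 61 mm behind the grasp point.
Start: joints at [63.312, 24.242, 93.386, -0, 62.372, -1.089], TCP at [0.27, 0.564, 0.248] pointing down, gripper open.
Joint ranges: [-172.04, 172.04], [-51.8, 120.97], [4.93, 147.93], [-75.15, 255.16], [6.16, 154.13], [-145.62, 145.62]. Speed limits (degrees/s): [136.94, 136.94, 172.46, 180, 180, 180].

### API

Orientations are given as a 3x3 rotation matrix whose columns are the frame's x, y, z axes.
In Python, from station import r gives the robot as it stands.
- The arm moves only by the tool step_arm, never from a script. Its argument "increments" is a list of rows, each an object of numbers: "ax", "ay", "az": the turn, a rotation vector about the tool's x, y, z each as a share of pi rad, from -1 to 1; "x", "y", "z": the shift along the tool's x, y, z each as a share of 0.025 m, from -1 to 1; "gripper": the closure, from 0 (fully open) to 1 (shut). In form: [{"ax": .., "ay": .., "az": .., "x": .., "y": .., "z": .., "gripper": ..}, ...]. A call has 1 to 12 rows; each row shifts and turns the commanded pose from where the row before left it, along the tool's axes as they then stand; what a row does not reach is not made up. A row lasts 1/8 s, in which the tool goes at most 62.5 mm and 10.7 degrees, less where a joint would pass 70% of its speed; a pose out of reach is approached as far as the arm can. A call with a number of a shift or a turn outside -1 to 1 is refused whole. A call with a gripper value outside its range is refused whole. The fingers move at their own pace and stop on an object; "newtons" is the grip in N (left out, the last holds). Time passes only in rows, so rows that do not move let the fingers close. It gives the time, the measured TCP pose, the force, the opening and the grip force at its end, in the units of the state.
- r.get_obs(): the state, without advancing time (a new reading comes with each control period).
- r.capture(name): name is "scene" or "top" or "wrist"; returns (picture, depth): 480x640x3 uint8, red, green, blue; 480x640 float32, m along the optical axis (not along the pixel's ray), 0 where there is no reading.
- r.calibration(name): a dict with "fov_y" (degrees; the focal length in pixels is half the picture's height over the tangent of half this angle, whatever the lens; pixels are square), "cx", "cy" (the principal point, pixels), "dist" ([k1, k2, p1, p2, k3] as OpenCV has them; the pictures are not rectified), "pose" (4x4, takes a point from camera to world coordinates). Camera axes: x right, y down, z forward; pixel columns grow to the right and rows downward; lengths in m; the calibration is good to about 2 mm. A picture is of the moment at which its call begins: read the wrist's pose just before it. calibration takes no time and is no camera call; for the wrist camera it gives the pose at the moment of the call.
- r.job_done(): hands the job in; it is judged then, once.
The state is a dict: "time": time; "joint_pos": joint angles; "qd": joint speeds; "joint_efforts": joint torques, N m; "position": TCP position; "orientation": TCP orientation; "contact_force": force on the tool from outside, world axes, zero at the start; "torque": the same for the moment, N m; "width": finger opening in m; "gripper_force": force on a finger pad.
Only numpy, scipy, OpenCV 4.12 (cv2) and the standard library are available. Lean on these libraries where they do the work, as an engineer would, in place of code of your own. Each camera call takes 0.05 s, during which the arm holds its last target. There are 200 camera calls.

## Working session

There is one attempt and no reset: what is moved stays moved. The work goes in short steps, Python scripts to look and compute and a tool call to move; the robot and the scene stay as the last step left them, time stands still between calls to the robot, and variables do not carry over. Pictures are saved under pics/ and viewed, at most 10 in all, crops included, and the job is handed in when it is done.

Besides the shell and the picture viewer there is one more tool, called as name(argument=value, ...), one argument or row to a line, values as JSON. step_arm: Moves the arm, as the interface text tells. Shift numbers are shares of 0.025 m and turn numbers shares of pi rad, none past 1 either way. Its arguments: {"type":"object","properties":{"increments":{"type":"array","items":{"type":"object","properties":{"ax":{"type":"number","minimum":-1,"maximum":1},"ay":{"type":"number","minimum":-1,"maximum":1},"az":{"type":"number","minimum":-1,"maximum":1},"x":{"type":"number","minimum":-1,"maximum":1},"y":{"type":"number","minimum":-1,"maximum":1},"z":{"type":"number","minimum":-1,"maximum":1},"gripper":{"type":"number"}}}},"newtons":{"type":"number"}},"required":["increments"]}

```bash
ls; mkdir -p pics; cat > h.py <<'E'
import numpy as np, cv2
from station import r
def K(c):
    f=240/np.tan(np.radians(c['fov_y'])/2); return np.array([[f,0,c['cx']],[0,f,c['cy']],[0,0,1]])
def ray(c,uv):
    p=cv2.undistortPoints(np.array(uv,float).reshape(-1,1,2),K(c),np.array(c['dist'],float)).reshape(-1,2)
    d=np.c_[p,np.ones(len(p))]; P=np.array(c['pose']); return P[:3,3],d@P[:3,:3].T
def plane(c,uv,z):
    o,d=ray(c,uv); return o+d*((z-o[2])/d[:,2])[:,None]
def pts(c,depth,uv):
    uv=np.array(uv,int).reshape(-1,2); o,d=ray(c,uv); return o+d*depth[uv[:,1],uv[:,0]][:,None]
E
python3 - <<'E'
from h import *
for n in('top','scene'):
    c=r.calibration(n); im,d=r.capture(n); np.savez(n+'.npz',im=im,d=d); cv2.imwrite(f'pics/{n}0.png',im[:,:,::-1]); print(n,c['fov_y'],np.round(c['pose'],3).tolist(),c['dist'])
print({k:np.round(v,3).tolist() for k,v in r.get_obs().items()})
E
```

```text
pics
top 43.196461701190444 [[-0.013, -0.987, 0.161, 0.323], [-1.0, 0.011, -0.011, -0.083], [0.009, -0.161, -0.987, 1.764], [0.0, 0.0, 0.0, 1.0]] [-0.01377166  0.          0.          0.          0.        ]
scene 44.42427847843392 [[0.874, 0.341, -0.347, 1.055], [0.486, -0.642, 0.593, -0.88], [-0.02, -0.687, -0.727, 1.031], [0.0, 0.0, 0.0, 1.0]] [-0.19124776  0.          0.          0.          0.        ]
{'time': 0.1, 'joint_pos': [63.313, 24.281, 93.427, -0.001, 62.37, -1.089], 'qd': [-0.122, -0.106, -0.123, -0.007, -0.053, 0.082], 'joint_efforts': [-0.001, -54.562, -27.433, 0.064, 0.019, -0.0], 'position': [0.27, 0.563, 0.247], 'orientation': [[-0.902, 0.432, -0.001], [0.432, 0.902, -0.001], [0.0, -0.001, -1.0]], 'contact_force': [0.074, -0.247, -0.105], 'torque': [-0.046, -0.031, 0.002], 'gripper_force': 0.0, 'width': 0.088}
```

View pics/top0.png

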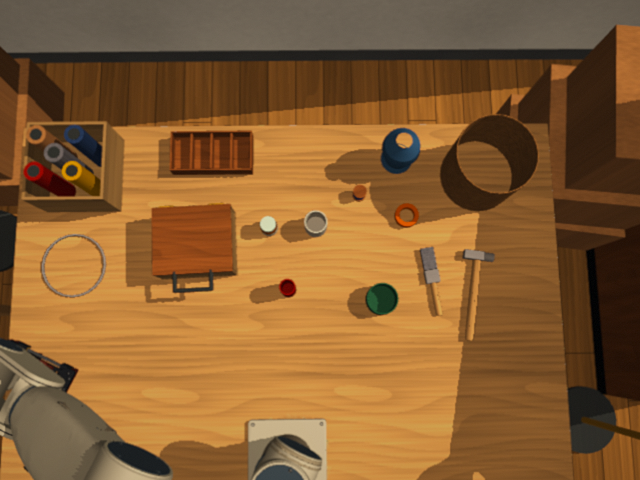

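View pics/scene0.png

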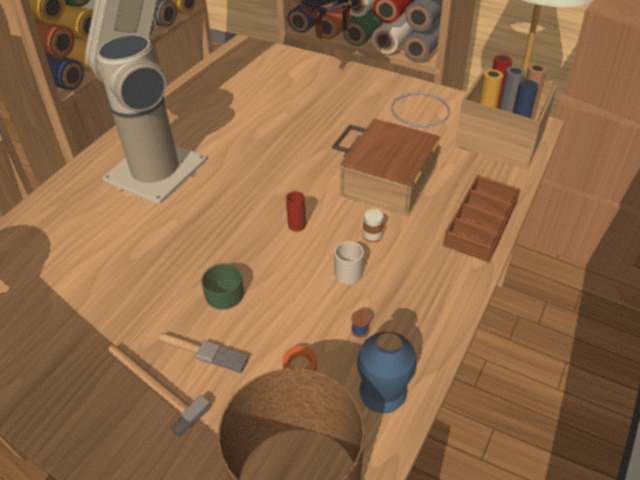

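The top view shows the green pot at about (382,299), white at (316,222), red at (288,288), the glue jar at (268,225), the box at (193,240) and the bar at (193,290). The scene view agrees, and all three pots stand upright.

```bash
python3 - <<'E'
from h import *
from scipy.optimize import least_squares
c=r.calibration('top'); z=np.load('top.npz'); im,d=z['im'],z['d']
V,U=np.mgrid[0:480,0:640]; P=pts(c,d,np.c_[U.ravel(),V.ravel()]).reshape(480,640,3)
for n,(u,v),h,R in(('green',(382,299),.055,.045),('white',(316,222),.075,.033),('red',(288,288),.095,.023),('jar',(268,225),.07,.025)):
    m=(abs(U-u)<28)&(abs(V-v)<28)&(abs(P[:,:,2]-h)<.012)
    q=P[m]; (cx,cy),rad=cv2.minEnclosingCircle(q[:,:2].astype(np.float32)); print(n,m.sum(),np.round([cx,cy,rad],4),'zmed',np.median(q[:,2]).round(4))
    # colour/height blob: outline at rim plane
    uv=np.c_[U[m],V[m]]; print('   plane',cv2.minEnclosingCircle(plane(c,uv,h)[:,:2].astype(np.float32)))
m=(abs(U-193)<60)&(abs(V-240)<40)&(P[:,:,2]>.09)&(P[:,:,2]<.125)
q=P[m]; print('lid',cv2.minAreaRect(q[:,:2].astype(np.float32)),np.median(q[:,2]))
m=(abs(U-193)<30)&(abs(V-290)<20)&(P[:,:,2]>.08)&(P[:,:,2]<.125)
hsv=cv2.cvtColor(im,cv2.COLOR_RGB2HSV)
m2=(abs(U-193)<24)&(V>278)&(V<296)&(hsv[:,:,2]<75)
print(m.sum(),m2.sum())
for v in range(272,300,2): print(v,hsv[v,193].tolist(),P[v,193].round(3))
cv2.imwrite('pics/crop.png',cv2.resize(im[190:310,130:330,::-1],(800,480),interpolation=cv2.INTER_CUBIC))
E
```

```text
green 166 [ 0.4415 -0.2706  0.0455] zmed 0.0546
   plane ((0.44107139110565186, -0.2695205509662628), 0.04555632174015045)
white 128 [ 0.659  -0.0834  0.0335] zmed 0.0745
   plane ((0.6593001484870911, -0.08428116887807846), 0.03373235464096069)
red 77 [ 0.4734 -0.0026  0.0232] zmed 0.0958
   plane ((0.4735715687274933, -0.003546719206497073), 0.023342356085777283)
jar 201 [0.6558 0.0516 0.0229] zmed 0.0716
   plane ((0.6557533740997314, 0.051894716918468475), 0.023208245635032654)
lid ((0.6006500720977783, 0.25807899236679077), (0.2145281583070755, 0.22044424712657928), 1.9264358282089233) 0.11178122081349329
506 173
272 [12, 215, 142] [0.514 0.25  0.118]
274 [16, 162, 60] [0.513 0.258 0.079]
276 [15, 163, 64] [0.512 0.265 0.041]
278 [15, 175, 128] [ 0.511  0.274 -0.001]
280 [15, 176, 133] [ 0.505  0.274 -0.   ]
282 [15, 173, 161] [0.499 0.273 0.   ]
284 [16, 170, 216] [0.492 0.272 0.005]
286 [17, 171, 210] [ 0.487  0.274 -0.004]
288 [16, 112, 75] [0.471 0.251 0.11 ]
290 [50, 17, 44] [0.466 0.251 0.107]
292 [15, 174, 169] [0.47  0.273 0.001]
294 [16, 174, 213] [ 0.464  0.273 -0.001]
296 [16, 170, 207] [0.458 0.272 0.001]
298 [15, 171, 203] [0.452 0.271 0.007]
```

View pics/crop.png

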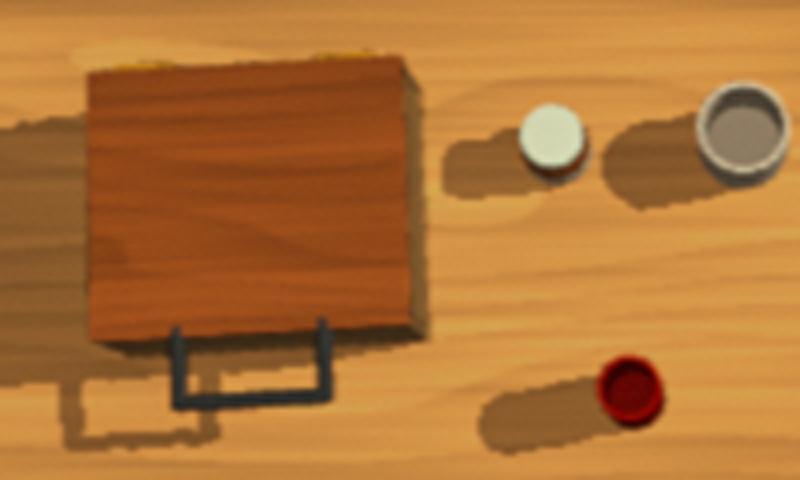

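step_arm(
  increments=[
    {"az": 0.057, "x": -1},
    {"az": 0.057, "x": -1},
    {"az": 0.057, "x": -1},
    {"az": 0.057, "x": -1},
    {"az": 0.057, "x": -1},
    {"az": 0.057, "x": -1},
    {"x": -1, "y": 0.6},
    {"x": -1, "y": 0.6},
    {"x": -1, "y": 0.6},
    {"x": -1, "y": 0.6},
    {"x": -1, "y": 0.6},
    {"x": -1, "y": 0.6},
  ],
)

```text
invalid input at $.increments[0]: expected keys ax, ay, az, x, y, z, gripper
```

```bash
cat >> h.py <<'E'
def go(t):
    o=r.get_obs(); R=np.array(o['orientation']); e=np.array(t)-o['position']
    print('t',round(o['time'],2),'pos',np.round(o['position'],4),'yawy',np.degrees(np.arctan2(R[1,1],R[0,1])).round(2),'zax',R[:,2].round(3),'w',round(o['width'],4),'gf',round(o['gripper_force'],1),'F',np.round(o['contact_force'],1)); print('need shares',(R.T@e/.025).round(2))
E
python3 - <<'E'
from h import *
c=r.calibration('top')
print(plane(c,[(175,290.5),(212,289)],.105).round(4))
F=plane(c,[(152,190+342/4-1),(233.5,190+330/4-1)],.11);B=plane(c,[(152,190+70/4),(230.5,190+57/4)],.11);print(F.round(4),B.round(4))
go([.659,-.084,.14])
E
```

```text
[[0.4655 0.3008 0.105 ]
 [0.4685 0.1998 0.105 ]]
[[0.5096 0.3637 0.11  ]
 [0.5153 0.1409 0.11  ]] [[0.6972 0.3697 0.11  ]
 [0.7041 0.1513 0.11  ]]
t 0.1 pos [0.2698 0.5632 0.247 ] yawy 64.4 zax [-0.001 -0.001 -1.   ] w 0.0882 gf 0.0 F [ 0.1 -0.2 -0.1]
need shares [-25.23 -16.62   4.3 ]
```

step_arm(
  increments=[
    {"ax": 0, "ay": 0, "az": 0.058, "x": -1, "y": 0, "z": 0, "gripper": 0},
    {"ax": 0, "ay": 0, "az": 0.058, "x": -1, "y": 0, "z": 0, "gripper": 0},
    {"ax": 0, "ay": 0, "az": 0.058, "x": -1, "y": 0, "z": 0, "gripper": 0},
    {"ax": 0, "ay": 0, "az": 0.058, "x": -1, "y": 0, "z": 0, "gripper": 0},
    {"ax": 0, "ay": 0, "az": 0.058, "x": -1, "y": 0, "z": 0, "gripper": 0},
    {"ax": 0, "ay": 0, "az": 0.058, "x": -1, "y": 0, "z": 0, "gripper": 0},
    {"ax": 0, "ay": 0, "az": 0, "x": -1, "y": 0.6, "z": 0, "gripper": 0},
    {"ax": 0, "ay": 0, "az": 0, "x": -1, "y": 0.6, "z": 0, "gripper": 0},
    {"ax": 0, "ay": 0, "az": 0, "x": -1, "y": 0.6, "z": 0, "gripper": 0},
    {"ax": 0, "ay": 0, "az": 0, "x": -1, "y": 0.6, "z": 0, "gripper": 0},
    {"ax": 0, "ay": 0, "az": 0, "x": -1, "y": 0.6, "z": 0, "gripper": 0},
    {"ax": 0, "ay": 0, "az": 0, "x": -1, "y": 0.6, "z": 0, "gripper": 0},
  ],
)

```text
time: 1.6
position: [0.4534, 0.3035, 0.2474]
orientation: [[-0.031, 1.0, -0.001], [1.0, 0.031, -0.0], [-0.0, -0.001, -1.0]]
contact_force: [0.4, 0.1, 0.2]
width: 0.0878
gripper_force: 0.0
```

```bash
python3 - <<'E'
from h import *
go([.659,-.084,.20])
E
```

```text
t 1.6 pos [0.4534 0.3035 0.2474] yawy 1.76 zax [-0.001 -0.    -1.   ] w 0.0878 gf 0.0 F [0.4 0.1 0.2]
need shares [-15.74   7.75   1.9 ]
```

step_arm(
  increments=[
    {"ax": 0, "ay": 0, "az": 0, "x": -1, "y": 0.6, "z": 0, "gripper": 0},
    {"ax": 0, "ay": 0, "az": 0, "x": -1, "y": 0.6, "z": 0, "gripper": 0},
    {"ax": 0, "ay": 0, "az": 0, "x": -1, "y": 0.6, "z": 0, "gripper": 0},
    {"ax": 0, "ay": 0, "az": 0, "x": -1, "y": 0.6, "z": 0, "gripper": 0},
    {"ax": 0, "ay": 0, "az": 0, "x": -1, "y": 0.6, "z": 0, "gripper": 0},
    {"ax": 0, "ay": 0, "az": 0, "x": -1, "y": 0.6, "z": 0, "gripper": 0},
    {"ax": 0, "ay": 0, "az": 0, "x": -1, "y": 0.6, "z": 0, "gripper": 0},
    {"ax": 0, "ay": 0, "az": 0, "x": -1, "y": 0.6, "z": 0, "gripper": 0},
    {"ax": 0, "ay": 0, "az": 0, "x": -1, "y": 0.6, "z": 0, "gripper": 0},
    {"ax": 0, "ay": 0, "az": 0, "x": -1, "y": 0.6, "z": 0, "gripper": 0},
    {"ax": 0, "ay": 0, "az": 0, "x": -1, "y": 0.6, "z": 0, "gripper": 0},
    {"ax": 0, "ay": 0, "az": 0, "x": -1, "y": 0.6, "z": 0, "gripper": 0},
  ],
)

```text
time: 3.1
position: [0.6424, 0.0092, 0.2472]
orientation: [[-0.031, 1.0, -0.001], [1.0, 0.031, 0.0], [0.0, -0.001, -1.0]]
contact_force: [-0.0, 0.6, -0.3]
width: 0.0878
gripper_force: 0.0
```

step_arm(
  increments=[
    {"ax": 0, "ay": 0, "az": 0, "x": -1, "y": 0.3, "z": 0.5, "gripper": 0},
    {"ax": 0, "ay": 0, "az": 0, "x": -1, "y": 0.1, "z": 0.5, "gripper": 0},
    {"ax": 0, "ay": 0, "az": 0, "x": -0.8, "y": 0, "z": 0.5, "gripper": 0},
    {"ax": 0, "ay": 0, "az": 0, "x": -0.4, "y": 0, "z": 0.3, "gripper": 0},
    {"ax": 0, "ay": 0, "az": 0, "x": 0, "y": 0, "z": 0, "gripper": 0},
  ],
)

```text
time: 3.72
position: [0.6542, -0.0699, 0.2019]
orientation: [[-0.03, 1.0, -0.001], [1.0, 0.03, 0.0], [0.0, -0.001, -1.0]]
contact_force: [-0.1, -0.2, -0.0]
width: 0.0879
gripper_force: 0.0
```

```bash
cat >> h.py <<'E'
def rim(h,guess,R,cam='wrist',save=None):
    c=r.calibration(cam); im,d=r.capture(cam)
    if save: cv2.imwrite(f'pics/{save}.png',im[:,:,::-1])
    V,U=np.mgrid[0:480,0:640]; P=pts(c,d,np.c_[U.ravel(),V.ravel()]).reshape(480,640,3)
    m=(d>0)&(abs(P[:,:,2]-h)<.005)&(np.hypot(P[:,:,0]-guess[0],P[:,:,1]-guess[1])<R+.02)
    q=P[m]
    if len(q)<20: print('few',len(q)); return
    (x,y),rad=cv2.minEnclosingCircle(q[:,:2].astype(np.float32)); print('rim',h,len(q),np.round([x,y,rad],4),'z',np.median(q[:,2]).round(4))
E
python3 - <<'E'
from h import *
go([.659,-.084,.083])
rim(.075,(.659,-.084),.033,save='w1')
E
```

```text
t 3.73 pos [ 0.6542 -0.0699  0.2019] yawy 1.71 zax [-0.001  0.    -1.   ] w 0.0879 gf 0.0 F [-0.1 -0.2 -0. ]
need shares [-0.57  0.18  4.76]
rim 0.075 1783 [ 0.6583 -0.0848  0.0331] z 0.0742
```

View pics/w1.png

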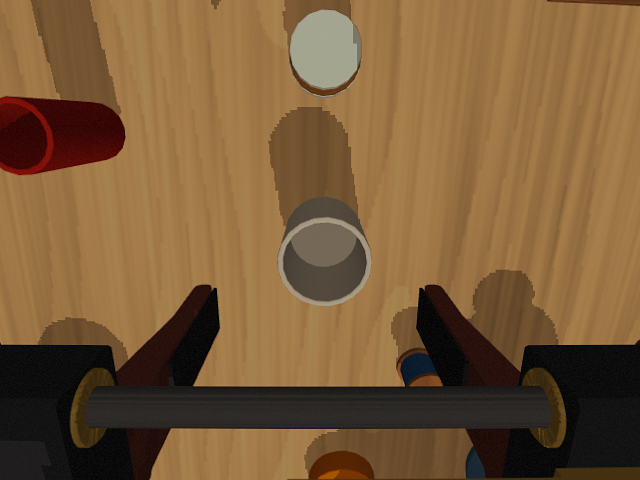

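The wrist view shows the white rim centred at (324,261), between the fingers, with the paths clear. The position agrees with the top view to about 1 mm.

step_arm(
  increments=[
    {"ax": 0, "ay": 0, "az": 0, "x": -0.4, "y": 0.15, "z": 0.8, "gripper": 0},
    {"ax": 0, "ay": 0, "az": 0, "x": -0.2, "y": 0, "z": 1, "gripper": 0},
    {"ax": 0, "ay": 0, "az": 0, "x": 0, "y": 0, "z": 1, "gripper": 0},
    {"ax": 0, "ay": 0, "az": 0, "x": 0, "y": 0, "z": 1, "gripper": 0},
    {"ax": 0, "ay": 0, "az": 0, "x": 0, "y": 0, "z": 0.7, "gripper": 0},
    {"ax": 0, "ay": 0, "az": 0, "x": 0, "y": 0, "z": 0.26, "gripper": 0},
    {"ax": 0, "ay": 0, "az": 0, "x": 0, "y": 0, "z": 0, "gripper": 0.5},
    {"ax": 0, "ay": 0, "az": 0, "x": 0, "y": 0, "z": 0, "gripper": 0.5},
    {"ax": 0, "ay": 0, "az": 0, "x": 0, "y": 0, "z": 0, "gripper": 0.5},
    {"ax": 0, "ay": 0, "az": 0, "x": 0, "y": 0, "z": 0, "gripper": 0.5},
  ],
  newtons=15,
)

```text
time: 5.03
position: [0.6595, -0.0846, 0.0847]
orientation: [[-0.031, 1.0, 0.002], [1.0, 0.031, -0.0], [-0.0, 0.001, -1.0]]
contact_force: [-1.0, 0.3, 4.3]
width: 0.0665
gripper_force: 15.0
```

```bash
python3 - <<'E'
from h import *
go([.4412,-.27,.18])
E
```

```text
t 5.03 pos [ 0.6595 -0.0846  0.0847] yawy 1.76 zax [ 0.002 -0.    -1.   ] w 0.0665 gf 15.0 F [-1.   0.3  4.3]
need shares [-7.15 -8.95 -3.82]
```

step_arm(
  increments=[
    {"ax": 0, "ay": 0, "az": 0, "x": 0, "y": 0, "z": -0.6, "gripper": 0.5},
    {"ax": 0, "ay": 0, "az": 0, "x": 0, "y": 0, "z": -1, "gripper": 0.5},
    {"ax": 0, "ay": 0, "az": 0, "x": -0.4, "y": -0.5, "z": -1, "gripper": 0.5},
    {"ax": 0, "ay": 0, "az": 0, "x": -0.8, "y": -1, "z": -1, "gripper": 0.5},
    {"ax": 0, "ay": 0, "az": 0, "x": -0.8, "y": -1, "z": -0.2, "gripper": 0.5},
    {"ax": 0, "ay": 0, "az": 0, "x": -0.8, "y": -1, "z": 0, "gripper": 0.5},
    {"ax": 0, "ay": 0, "az": 0, "x": -0.8, "y": -1, "z": 0, "gripper": 0.5},
    {"ax": 0, "ay": 0, "az": 0, "x": -0.8, "y": -1, "z": 0, "gripper": 0.5},
    {"ax": 0, "ay": 0, "az": 0, "x": -0.8, "y": -1, "z": 0, "gripper": 0.5},
    {"ax": 0, "ay": 0, "az": 0, "x": -0.8, "y": -1, "z": 0, "gripper": 0.5},
    {"ax": 0, "ay": 0, "az": 0, "x": -0.8, "y": -1, "z": 0, "gripper": 0.5},
    {"ax": 0, "ay": 0, "az": 0, "x": -0.4, "y": -0.4, "z": 0, "gripper": 0.5},
  ],
)

```text
time: 6.52
position: [0.441, -0.272, 0.1793]
orientation: [[-0.029, 1.0, 0.0], [1.0, 0.029, -0.0], [-0.0, 0.0, -1.0]]
contact_force: [0.4, 0.1, -1.3]
width: 0.0667
gripper_force: 15.0
```

step_arm(
  increments=[
    {"ax": 0, "ay": 0, "az": 0, "x": 0, "y": 0, "z": 0, "gripper": 0.5},
    {"ax": 0, "ay": 0, "az": 0, "x": 0, "y": 0, "z": 0, "gripper": 0.5},
  ],
)

```text
time: 6.78
position: [0.4428, -0.2709, 0.1789]
orientation: [[-0.031, 1.0, 0.001], [1.0, 0.031, -0.0], [-0.0, 0.001, -1.0]]
contact_force: [0.1, 0.1, -1.1]
width: 0.0664
gripper_force: 15.0
```

```bash
python3 - <<'E'
from h import *
go([.4412,-.27,.09])
rim(.055,(.4412,-.27),.045,save='w2')
E
```

```text
t 6.78 pos [ 0.4428 -0.2709  0.1789] yawy 1.78 zax [ 0.001 -0.    -1.   ] w 0.0664 gf 15.0 F [ 0.1  0.1 -1.1]
need shares [ 0.04 -0.07  3.56]
rim 0.055 1512 [ 0.4398 -0.2711  0.045 ] z 0.0544
```

View pics/w2.png

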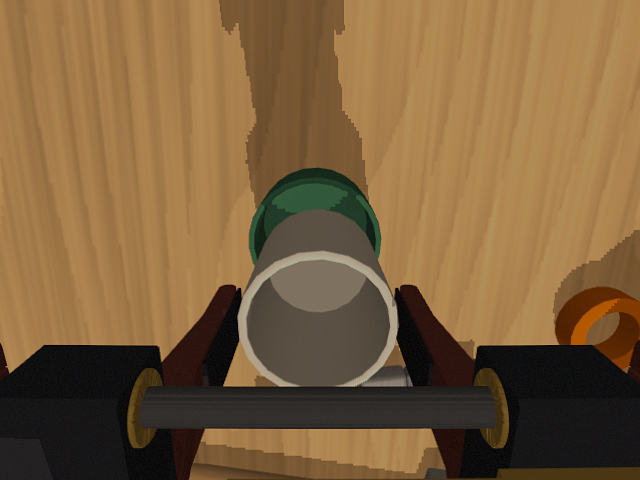

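The wrist view shows the white pot held at (318,320), with the green rim behind and below it. The green centre is confirmed at (0.440, -0.271).

step_arm(
  increments=[
    {"ax": 0, "ay": 0, "az": 0, "x": 0, "y": -0.1, "z": 0.6, "gripper": 0.5},
    {"ax": 0, "ay": 0, "az": 0, "x": 0, "y": 0, "z": 0.7, "gripper": 0.5},
    {"ax": 0, "ay": 0, "az": 0, "x": 0, "y": 0, "z": 0.7, "gripper": 0.5},
    {"ax": 0, "ay": 0, "az": 0, "x": 0, "y": 0, "z": 0.7, "gripper": 0.5},
    {"ax": 0, "ay": 0, "az": 0, "x": 0, "y": 0, "z": 0.4, "gripper": 0.5},
    {"ax": 0, "ay": 0, "az": 0, "x": 0, "y": 0, "z": 0.2, "gripper": 0.5},
    {"ax": 0, "ay": 0, "az": 0, "x": 0, "y": 0, "z": 0.1, "gripper": 0.5},
    {"ax": 0, "ay": 0, "az": 0, "x": 0, "y": 0, "z": 0, "gripper": 0.5},
    {"ax": 0, "ay": 0, "az": 0, "x": 0, "y": 0, "z": 0, "gripper": 0.5},
  ],
)

```text
time: 7.95
position: [0.4398, -0.2715, 0.0941]
orientation: [[-0.031, 1.0, 0.001], [1.0, 0.031, -0.0], [-0.0, 0.001, -1.0]]
contact_force: [-1.3, 0.4, -1.2]
width: 0.0667
gripper_force: 15.0
```

step_arm(
  increments=[
    {"ax": 0, "ay": 0, "az": 0, "x": 0, "y": 0, "z": 0.1, "gripper": 0.5},
    {"ax": 0, "ay": 0, "az": 0, "x": 0, "y": 0, "z": 0.08, "gripper": 0.5},
    {"ax": 0, "ay": 0, "az": 0, "x": 0, "y": 0, "z": 0.03, "gripper": 0.5},
    {"ax": 0, "ay": 0, "az": 0, "x": 0, "y": 0, "z": 0, "gripper": 0.5},
    {"ax": 0, "ay": 0, "az": 0, "x": 0, "y": 0, "z": 0, "gripper": 0.5},
  ],
)

```text
time: 8.57
position: [0.4395, -0.2713, 0.0886]
orientation: [[-0.031, 1.0, -0.0], [1.0, 0.031, 0.0], [0.0, -0.0, -1.0]]
contact_force: [-1.3, 1.4, 5.1]
width: 0.0666
gripper_force: 15.0
```

step_arm(
  increments=[
    {"ax": 0, "ay": 0, "az": 0, "x": 0, "y": 0, "z": 0, "gripper": 0},
    {"ax": 0, "ay": 0, "az": 0, "x": 0, "y": 0, "z": 0, "gripper": 0},
    {"ax": 0, "ay": 0, "az": 0, "x": 0, "y": 0, "z": -0.4, "gripper": 0},
    {"ax": 0, "ay": 0, "az": 0, "x": 0, "y": 0, "z": -1, "gripper": 0},
    {"ax": 0, "ay": 0, "az": 0, "x": 0.5, "y": 0.1, "z": -1, "gripper": 0},
    {"ax": 0, "ay": 0, "az": 0, "x": 1, "y": 0.1, "z": -1, "gripper": 0},
    {"ax": 0, "ay": 0, "az": 0, "x": 1, "y": 0.1, "z": -0.2, "gripper": 0},
    {"ax": 0, "ay": 0, "az": 0, "x": 1, "y": 0.2, "z": 0, "gripper": 0},
    {"ax": 0, "ay": 0, "az": 0, "x": 1, "y": 0.2, "z": 0, "gripper": 0},
    {"ax": 0, "ay": 0, "az": 0, "x": 1, "y": 0.2, "z": 0, "gripper": 0},
    {"ax": 0, "ay": 0, "az": 0, "x": 1, "y": 0.2, "z": 0, "gripper": 0},
    {"ax": 0, "ay": 0, "az": 0, "x": 1, "y": 0.2, "z": 0, "gripper": 0},
  ],
)

```text
time: 10.07
position: [0.4666, -0.0821, 0.1791]
orientation: [[-0.031, 1.0, 0.001], [1.0, 0.031, -0.0], [-0.0, 0.001, -1.0]]
contact_force: [0.2, -0.1, -0.6]
width: 0.088
gripper_force: 0.0
```

step_arm(
  increments=[
    {"ax": 0, "ay": 0, "az": 0, "x": 1, "y": 0.2, "z": 0, "gripper": 0},
    {"ax": 0, "ay": 0, "az": 0, "x": 1, "y": 0.1, "z": 0, "gripper": 0},
    {"ax": 0, "ay": 0, "az": 0, "x": 0.5, "y": 0, "z": 0, "gripper": 0},
    {"ax": 0, "ay": 0, "az": 0, "x": 0, "y": 0, "z": 0, "gripper": 0},
  ],
)

```text
time: 10.58
position: [0.4718, -0.0198, 0.1787]
orientation: [[-0.032, 0.999, 0.0], [0.999, 0.032, -0.0], [-0.0, 0.0, -1.0]]
contact_force: [-0.5, 0.1, -0.6]
width: 0.0878
gripper_force: 0.0
```

```bash
python3 - <<'E'
from h import *
go([.4735,-.003,.103])
rim(.095,(.4735,-.003),.023)
rim(.079,(.44,-.271),.033,'top',save='t2'); rim(.055,(.44,-.271),.045,'top')
E
```

```text
t 10.57 pos [ 0.4718 -0.0198  0.1787] yawy 1.84 zax [ 0. -0. -1.] w 0.0878 gf 0.0 F [-0.5  0.1 -0.6]
need shares [0.67 0.09 3.03]
rim 0.095 1737 [ 0.4722 -0.0042  0.0232] z 0.0943
rim 0.079 80 [ 0.4396 -0.2705  0.0334] z 0.0786
rim 0.055 130 [ 0.4414 -0.2704  0.045 ] z 0.0558
```

The white pot is nested: its rim is at 0.079 m, concentric with the green pot. Next is the red one.

step_arm(
  increments=[
    {"ax": 0, "ay": 0, "az": 0, "x": 0.45, "y": 0.05, "z": 0.6, "gripper": 0},
    {"ax": 0, "ay": 0, "az": 0, "x": 0.18, "y": 0, "z": 0.9, "gripper": 0},
    {"ax": 0, "ay": 0, "az": 0, "x": 0, "y": 0, "z": 0.9, "gripper": 0.2},
    {"ax": 0, "ay": 0, "az": 0, "x": 0, "y": 0, "z": 0.6, "gripper": 0.2},
    {"ax": 0, "ay": 0, "az": 0, "x": 0, "y": 0, "z": 0, "gripper": 0.7},
    {"ax": 0, "ay": 0, "az": 0, "x": 0, "y": 0, "z": 0, "gripper": 0.7},
    {"ax": 0, "ay": 0, "az": 0, "x": 0, "y": 0, "z": 0, "gripper": 0.7},
    {"ax": 0, "ay": 0, "az": 0, "x": 0, "y": 0, "z": 0, "gripper": 0.7},
    {"ax": 0, "ay": 0, "az": 0, "x": 0, "y": 0, "z": 0, "gripper": 0.7},
  ],
)

```text
time: 11.85
position: [0.473, -0.0045, 0.104]
orientation: [[-0.031, 1.0, 0.001], [1.0, 0.031, -0.0], [-0.0, 0.001, -1.0]]
contact_force: [-1.8, 0.1, 3.2]
width: 0.0465
gripper_force: 15.0
```

```bash
python3 - <<'E'
from h import *
go([.4396,-.2709,.21])
E
```

```text
t 11.85 pos [ 0.473  -0.0045  0.104 ] yawy 1.76 zax [ 0.001 -0.    -1.   ] w 0.0465 gf 15.0 F [-1.8  0.1  3.2]
need shares [-10.61  -1.66  -4.24]
```

step_arm(
  increments=[
    {"ax": 0, "ay": 0, "az": 0, "x": 0, "y": 0, "z": -0.6, "gripper": 0.7},
    {"ax": 0, "ay": 0, "az": 0, "x": -0.1, "y": 0, "z": -1, "gripper": 0.7},
    {"ax": 0, "ay": 0, "az": 0, "x": -0.7, "y": -0.1, "z": -1, "gripper": 0.7},
    {"ax": 0, "ay": 0, "az": 0, "x": -1, "y": -0.16, "z": -1, "gripper": 0.7},
    {"ax": 0, "ay": 0, "az": 0, "x": -1, "y": -0.2, "z": -0.6, "gripper": 0.7},
    {"ax": 0, "ay": 0, "az": 0, "x": -1, "y": -0.2, "z": 0, "gripper": 0.7},
    {"ax": 0, "ay": 0, "az": 0, "x": -1, "y": -0.2, "z": 0, "gripper": 0.7},
    {"ax": 0, "ay": 0, "az": 0, "x": -1, "y": -0.2, "z": 0, "gripper": 0.7},
    {"ax": 0, "ay": 0, "az": 0, "x": -1, "y": -0.2, "z": 0, "gripper": 0.7},
    {"ax": 0, "ay": 0, "az": 0, "x": -1, "y": -0.2, "z": 0, "gripper": 0.7},
    {"ax": 0, "ay": 0, "az": 0, "x": -1, "y": -0.2, "z": 0, "gripper": 0.7},
    {"ax": 0, "ay": 0, "az": 0, "x": -1, "y": -0.2, "z": 0, "gripper": 0.7},
  ],
)

```text
time: 13.35
position: [0.4334, -0.2515, 0.2093]
orientation: [[-0.031, 1.0, 0.0], [1.0, 0.031, -0.0], [-0.0, 0.0, -1.0]]
contact_force: [1.1, 0.5, -0.3]
width: 0.0463
gripper_force: 15.0
```

step_arm(
  increments=[
    {"ax": 0, "ay": 0, "az": 0, "x": -0.6, "y": 0, "z": 0, "gripper": 0.7},
    {"ax": 0, "ay": 0, "az": 0, "x": -0.2, "y": 0, "z": 0, "gripper": 0.7},
    {"ax": 0, "ay": 0, "az": 0, "x": 0, "y": 0, "z": 0, "gripper": 0.7},
    {"ax": 0, "ay": 0, "az": 0, "x": 0, "y": 0, "z": 0, "gripper": 0.7},
  ],
)

```text
time: 13.85
position: [0.4342, -0.27, 0.2084]
orientation: [[-0.031, 1.0, -0.0], [1.0, 0.031, 0.0], [0.0, -0.0, -1.0]]
contact_force: [-0.3, 0.5, -2.2]
width: 0.0462
gripper_force: 15.0
```

```bash
python3 - <<'E'
from h import *
go([.4396,-.2709,.112])
rim(.079,(.4396,-.2709),.033,save='w3')
E
```

```text
t 13.85 pos [ 0.4342 -0.27    0.2084] yawy 1.79 zax [-0.  0. -1.] w 0.0462 gf 15.0 F [-0.3  0.5 -2.2]
need shares [-0.04  0.21  3.85]
rim 0.079 1082 [ 0.4386 -0.2716  0.0331] z 0.0784
```

View pics/w3.png

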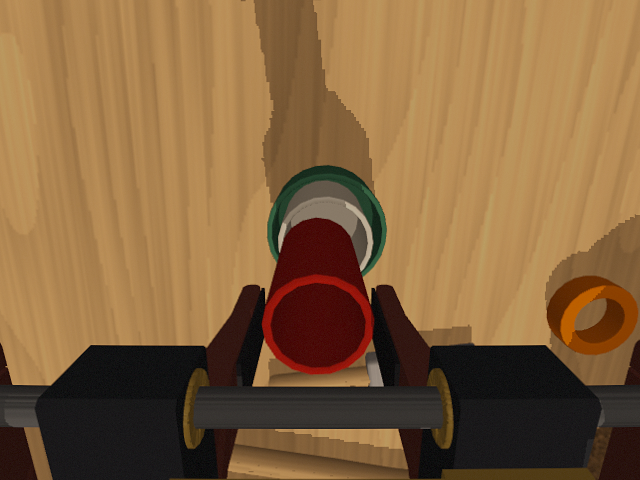

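The wrist view shows the red pot held at (318,325) and the white rim inside the green one at about (326,245). The red pot needs to go 5 mm in +x, then down.

step_arm(
  increments=[
    {"ax": 0, "ay": 0, "az": 0, "x": -0.05, "y": 0.19, "z": 0.1, "gripper": 0.7},
    {"ax": 0, "ay": 0, "az": 0, "x": 0, "y": 0, "z": 0.4, "gripper": 0.7},
    {"ax": 0, "ay": 0, "az": 0, "x": 0, "y": 0, "z": 0.6, "gripper": 0.7},
    {"ax": 0, "ay": 0, "az": 0, "x": 0, "y": 0, "z": 0.7, "gripper": 0.7},
    {"ax": 0, "ay": 0, "az": 0, "x": 0, "y": 0, "z": 0.7, "gripper": 0.7},
    {"ax": 0, "ay": 0, "az": 0, "x": 0, "y": 0, "z": 0.6, "gripper": 0.7},
    {"ax": 0, "ay": 0, "az": 0, "x": 0, "y": 0, "z": 0.3, "gripper": 0.7},
    {"ax": 0, "ay": 0, "az": 0, "x": 0, "y": 0, "z": 0.2, "gripper": 0.7},
    {"ax": 0, "ay": 0, "az": 0, "x": 0, "y": 0, "z": 0, "gripper": 0.7},
    {"ax": 0, "ay": 0, "az": 0, "x": 0, "y": 0, "z": 0, "gripper": 0.7},
  ],
)

```text
time: 15.15
position: [0.4394, -0.272, 0.1189]
orientation: [[-0.031, 1.0, 0.001], [1.0, 0.031, -0.001], [-0.001, 0.001, -1.0]]
contact_force: [0.5, 0.5, -1.3]
width: 0.0464
gripper_force: 15.0
```

step_arm(
  increments=[
    {"ax": 0, "ay": 0, "az": 0, "x": 0, "y": 0, "z": 0.12, "gripper": 0.7},
    {"ax": 0, "ay": 0, "az": 0, "x": 0, "y": 0, "z": 0.1, "gripper": 0.7},
    {"ax": 0, "ay": 0, "az": 0, "x": 0, "y": 0, "z": 0.06, "gripper": 0.7},
    {"ax": 0, "ay": 0, "az": 0, "x": 0, "y": 0, "z": 0, "gripper": 0.7},
    {"ax": 0, "ay": 0, "az": 0, "x": 0, "y": 0, "z": 0, "gripper": 0.7},
  ],
)

```text
time: 15.78
position: [0.4391, -0.272, 0.112]
orientation: [[-0.031, 1.0, 0.0], [1.0, 0.031, -0.0], [-0.0, 0.0, -1.0]]
contact_force: [-1.8, 0.2, 6.6]
width: 0.046
gripper_force: 15.0
```

step_arm(
  increments=[
    {"ax": 0, "ay": 0, "az": 0, "x": 0, "y": 0, "z": 0, "gripper": 0.2},
    {"ax": 0, "ay": 0, "az": 0, "x": 0, "y": 0, "z": 0, "gripper": 0.2},
    {"ax": 0, "ay": 0, "az": 0, "x": 0, "y": 0, "z": -0.4, "gripper": 0.2},
    {"ax": 0, "ay": 0, "az": 0, "x": 0, "y": 0, "z": -1, "gripper": 0.2},
    {"ax": 0, "ay": 0, "az": 0, "x": 0.5, "y": 0, "z": -1, "gripper": 0.2},
    {"ax": 0, "ay": 0, "az": 0, "x": 1, "y": 0, "z": -1, "gripper": 0.4},
    {"ax": 0, "ay": 0, "az": 0, "x": 1, "y": 0.1, "z": -0.6, "gripper": 0.55},
    {"ax": 0, "ay": 0, "az": 0, "x": 1, "y": 0.1, "z": 0, "gripper": 0.55},
    {"ax": 0, "ay": 0, "az": 0, "x": 1, "y": 0.1, "z": 0, "gripper": 0.55},
    {"ax": 0, "ay": 0, "az": 0, "x": 1, "y": 0.1, "z": 0, "gripper": 0.55},
    {"ax": 0, "ay": 0, "az": 0, "x": 1, "y": 0.1, "z": 0, "gripper": 0.55},
    {"ax": 0, "ay": 0, "az": 0, "x": 1, "y": 0.1, "z": 0, "gripper": 0.55},
  ],
)

```text
time: 17.27
position: [0.4484, -0.0832, 0.212]
orientation: [[-0.031, 1.0, 0.001], [1.0, 0.031, -0.0], [-0.0, 0.001, -1.0]]
contact_force: [1.0, -0.2, -0.6]
width: 0.0398
gripper_force: 0.0
```

step_arm(
  increments=[
    {"ax": 0, "ay": 0, "az": 0, "x": 1, "y": 0.1, "z": 0, "gripper": 0.55},
    {"ax": 0, "ay": 0, "az": 0, "x": 1, "y": 0.1, "z": 0, "gripper": 0.55},
    {"ax": 0, "ay": 0, "az": 0, "x": 1, "y": 0.1, "z": 0, "gripper": 0.55},
    {"ax": 0, "ay": 0, "az": 0, "x": 1, "y": 0.1, "z": 0, "gripper": 0.55},
    {"ax": 0, "ay": 0, "az": 0, "x": 1, "y": 0.1, "z": 0, "gripper": 0.55},
    {"ax": 0, "ay": 0, "az": 0, "x": 1, "y": 0.1, "z": 0, "gripper": 0.55},
    {"ax": 0, "ay": 0, "az": 0, "x": 1, "y": 0.1, "z": 0, "gripper": 0.55},
    {"ax": 0, "ay": 0, "az": 0, "x": 1, "y": 0.1, "z": 0, "gripper": 0.55},
    {"ax": 0, "ay": 0, "az": 0, "x": 1, "y": 0.1, "z": 0, "gripper": 0.55},
    {"ax": 0, "ay": 0, "az": 0, "x": 1, "y": 0.1, "z": 0, "gripper": 0.55},
    {"ax": 0, "ay": 0, "az": 0, "x": 1, "y": 0.1, "z": 0, "gripper": 0.55},
    {"ax": 0, "ay": 0, "az": 0, "x": 0.5, "y": 0, "z": 0, "gripper": 0.55},
  ],
)

```text
time: 18.77
position: [0.467, 0.2053, 0.2119]
orientation: [[-0.032, 0.999, 0.001], [0.999, 0.032, 0.0], [0.0, 0.001, -1.0]]
contact_force: [0.5, 0.5, -0.5]
width: 0.0393
gripper_force: 0.0
```

```bash
python3 - <<'E'
from h import *
go([.467,.2503,.111])
rim(.103,(.439,-.2715),.023,'top'); rim(.079,(.439,-.2715),.033,'top'); rim(.055,(.439,-.2715),.045,'top')
c=r.calibration('wrist'); im,d=r.capture('wrist'); np.savez('bar.npz',im=im,d=d)
cv2.imwrite('pics/w4.png',im[:,:,::-1])
V,U=np.mgrid[0:480,0:640]; P=pts(c,d,np.c_[U.ravel(),V.ravel()]).reshape(480,640,3)
m=(d>0)&(abs(P[:,:,2]-.105)<.012)&(P[:,:,0]<.485)&(P[:,:,0]>.44)&(abs(P[:,:,1]-.25)<.035)
q=P[m]; print(m.sum())
for a in np.arange(.22,.285,.01):
    s=q[abs(q[:,1]-a)<.004]
    if len(s): print(round(a,2),len(s),s[:,0].min().round(4),s[:,0].max().round(4),s[:,2].max().round(4))
E
```

```text
t 18.77 pos [0.467  0.2053 0.2119] yawy 1.82 zax [ 0.001  0.    -1.   ] w 0.0393 gf 0.0 F [ 0.5  0.5 -0.5]
need shares [1.8  0.05 4.04]
rim 0.103 61 [ 0.4395 -0.2707  0.0229] z 0.1029
rim 0.079 99 [ 0.4402 -0.2699  0.033 ] z 0.0793
rim 0.055 138 [ 0.4415 -0.2695  0.0452] z 0.0557
2389
0.22 235 0.4613 0.4727 0.1117
0.23 256 0.4604 0.4723 0.1126
0.24 262 0.4602 0.4719 0.1123
0.25 274 0.4599 0.4715 0.1122
0.26 284 0.459 0.4711 0.1127
0.27 294 0.4588 0.4707 0.112
0.28 302 0.4585 0.4703 0.1119
```

View pics/w4.png

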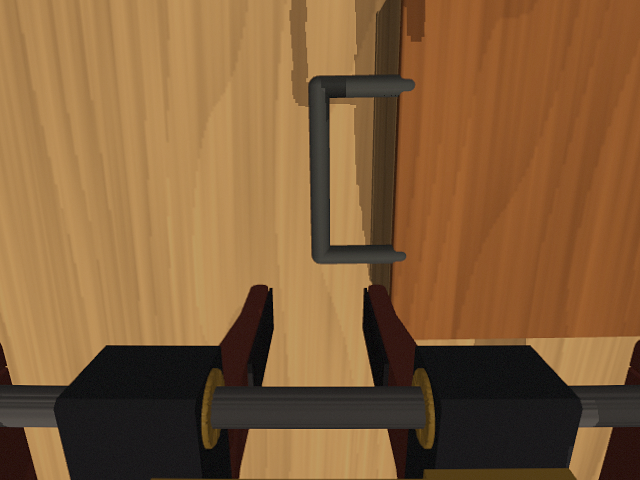

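The nest is good, with rims at 0.103, 0.079 and 0.055 m. The wrist view shows the bar running from (318,85) to (321,255). It lies centred between the finger planes, with its middle at (0.4657, 0.250, 0.106).

step_arm(
  increments=[
    {"ax": 0, "ay": 0, "az": 0, "x": 0.8, "y": 0, "z": 0, "gripper": 0.55},
    {"ax": 0, "ay": 0, "az": 0, "x": 0.7, "y": 0, "z": 0.5, "gripper": 0.55},
    {"ax": 0, "ay": 0, "az": 0, "x": 0.3, "y": 0, "z": 0.9, "gripper": 0.55},
    {"ax": 0, "ay": 0, "az": 0, "x": 0, "y": 0, "z": 0.9, "gripper": 0.55},
    {"ax": 0, "ay": 0, "az": 0, "x": 0, "y": 0, "z": 0.9, "gripper": 0.55},
    {"ax": 0, "ay": 0, "az": 0, "x": 0, "y": 0, "z": 0.6, "gripper": 0.55},
    {"ax": 0, "ay": 0, "az": 0, "x": 0, "y": 0, "z": 0.2, "gripper": 0.55},
    {"ax": 0, "ay": 0, "az": 0, "x": 0, "y": 0, "z": 0, "gripper": 0.55},
    {"ax": 0, "ay": 0, "az": 0, "x": 0, "y": 0, "z": 0, "gripper": 0.55},
  ],
)

```text
time: 20.1
position: [0.466, 0.2495, 0.1121]
orientation: [[-0.031, 1.0, 0.001], [1.0, 0.031, 0.001], [0.001, 0.001, -1.0]]
contact_force: [0.3, -0.0, -1.4]
width: 0.0399
gripper_force: 0.0
```

step_arm(
  increments=[
    {"ax": 0, "ay": 0, "az": 0, "x": 0, "y": 0, "z": 0, "gripper": 0.95},
    {"ax": 0, "ay": 0, "az": 0, "x": 0, "y": 0, "z": 0, "gripper": 0.95},
    {"ax": 0, "ay": 0, "az": 0, "x": 0, "y": 0, "z": 0, "gripper": 0.95},
    {"ax": 0, "ay": 0, "az": 0, "x": 0, "y": 0, "z": 0, "gripper": 0.95},
  ],
  newtons=30,
)

```text
time: 20.6
position: [0.4664, 0.2493, 0.1117]
orientation: [[-0.031, 1.0, 0.002], [1.0, 0.031, 0.0], [0.0, 0.002, -1.0]]
contact_force: [2.9, -1.5, -1.2]
width: 0.0114
gripper_force: 30.0
```

```bash
python3 - <<'E'
from h import *
go([.4657,.2503,.111])
s=r.get_obs()['position']; H=np.array([.7006,.100]); 
ph=np.arctan2(.005,.235)
prev=np.array([-.235,.005])
for k in range(5,65,5):
    t=np.radians(k); b=.235*np.array([-np.cos(t),np.sin(t)])+.005*np.array([np.sin(t),np.cos(t)])
    print(k,((b-prev)/.025).round(2),'tcp rel start mm',((b-[-.235,.005])*1000).round(1)); prev=b
E
```

```text
t 20.6 pos [0.4664 0.2493 0.1117] yawy 1.78 zax [ 0.002  0.    -1.   ] w 0.0114 gf 30.0 F [ 2.9 -1.5 -1.2]
need shares [ 0.04 -0.03  0.03]
5 [0.05 0.82] tcp rel start mm [ 1.3 20.5]
10 [0.12 0.81] tcp rel start mm [ 4.4 40.7]
15 [0.19 0.8 ] tcp rel start mm [ 9.3 60.7]
20 [0.26 0.78] tcp rel start mm [15.9 80.1]
25 [0.33 0.75] tcp rel start mm [24.1 98.8]
30 [0.39 0.72] tcp rel start mm [ 34.  116.8]
35 [0.46 0.68] tcp rel start mm [ 45.4 133.9]
40 [0.51 0.64] tcp rel start mm [ 58.2 149.9]
45 [0.57 0.59] tcp rel start mm [ 72.4 164.7]
50 [0.62 0.54] tcp rel start mm [ 87.8 178.2]
55 [0.66 0.49] tcp rel start mm [104.3 190.4]
60 [0.7  0.43] tcp rel start mm [121.8 201. ]
```

step_arm(
  increments=[
    {"ax": 0, "ay": 0, "az": 0, "x": 0, "y": 0.02, "z": -0.41, "gripper": 0.95},
    {"ax": 0, "ay": 0, "az": 0, "x": 0, "y": 0.03, "z": -0.41, "gripper": 0.95},
    {"ax": 0, "ay": 0, "az": 0, "x": 0, "y": 0.05, "z": -0.41, "gripper": 0.95},
    {"ax": 0, "ay": 0, "az": 0, "x": 0, "y": 0.07, "z": -0.4, "gripper": 0.95},
    {"ax": 0, "ay": 0, "az": 0, "x": 0, "y": 0.09, "z": -0.4, "gripper": 0.95},
    {"ax": 0, "ay": 0, "az": 0, "x": 0, "y": 0.1, "z": -0.4, "gripper": 0.95},
    {"ax": 0, "ay": 0, "az": 0, "x": 0, "y": 0.12, "z": -0.39, "gripper": 0.95},
    {"ax": 0, "ay": 0, "az": 0, "x": 0, "y": 0.14, "z": -0.39, "gripper": 0.95},
    {"ax": 0, "ay": 0, "az": 0, "x": 0, "y": 0.16, "z": -0.38, "gripper": 0.95},
    {"ax": 0, "ay": 0, "az": 0, "x": 0, "y": 0.17, "z": -0.37, "gripper": 0.95},
    {"ax": 0, "ay": 0, "az": 0, "x": 0, "y": 0.19, "z": -0.36, "gripper": 0.95},
    {"ax": 0, "ay": 0, "az": 0, "x": 0, "y": 0.2, "z": -0.36, "gripper": 0.95},
  ],
)

```text
time: 22.1
position: [0.5021, 0.2508, 0.2287]
orientation: [[-0.031, 1.0, 0.006], [1.0, 0.031, 0.002], [0.001, 0.006, -1.0]]
contact_force: [16.4, 2.7, -13.9]
width: 0.0112
gripper_force: 30.0
```

step_arm(
  increments=[
    {"ax": 0, "ay": 0, "az": 0, "x": 0, "y": 0.1, "z": 0.06, "gripper": 0.95},
    {"ax": 0, "ay": 0, "az": 0, "x": 0, "y": 0, "z": 0, "gripper": 0.95},
  ],
)

```text
time: 22.35
position: [0.5008, 0.2507, 0.2265]
orientation: [[-0.031, 1.0, -0.002], [1.0, 0.031, 0.0], [0.001, -0.002, -1.0]]
contact_force: [-0.5, 3.1, -1.0]
width: 0.0114
gripper_force: 30.0
```

step_arm(
  increments=[
    {"ax": 0, "ay": 0, "az": 0, "x": 0, "y": 0.22, "z": -0.35, "gripper": 0.95},
    {"ax": 0, "ay": 0, "az": 0, "x": 0, "y": 0.24, "z": -0.34, "gripper": 0.95},
    {"ax": 0, "ay": 0, "az": 0, "x": 0, "y": 0.25, "z": -0.32, "gripper": 0.95},
    {"ax": 0, "ay": 0, "az": 0, "x": 0, "y": 0.27, "z": -0.31, "gripper": 0.95},
    {"ax": 0, "ay": 0, "az": 0, "x": 0, "y": 0.28, "z": -0.3, "gripper": 0.95},
    {"ax": 0, "ay": 0, "az": 0, "x": 0, "y": 0.29, "z": -0.29, "gripper": 0.95},
    {"ax": 0, "ay": 0, "az": 0, "x": 0, "y": 0.31, "z": -0.27, "gripper": 0.95},
    {"ax": 0, "ay": 0, "az": 0, "x": 0, "y": 0.32, "z": -0.26, "gripper": 0.95},
    {"ax": 0, "ay": 0, "az": 0, "x": 0, "y": 0.33, "z": -0.25, "gripper": 0.95},
    {"ax": 0, "ay": 0, "az": 0, "x": 0, "y": 0.34, "z": -0.23, "gripper": 0.95},
    {"ax": 0, "ay": 0, "az": 0, "x": 0, "y": 0, "z": 0, "gripper": 0.95},
  ],
)

```text
time: 23.72
position: [0.5722, 0.2531, 0.3018]
orientation: [[-0.031, 1.0, -0.001], [1.0, 0.031, 0.001], [0.001, -0.001, -1.0]]
contact_force: [-7.7, 2.9, 8.1]
width: 0.0113
gripper_force: 30.1
```

```bash
cat > lid.py <<'E'
from h import *
c=r.calibration('top'); im,d=r.capture('top'); V,U=np.mgrid[0:480,0:640]; P=pts(c,d,np.c_[U.ravel(),V.ravel()]).reshape(480,640,3)
hsv=cv2.cvtColor(im,cv2.COLOR_RGB2HSV); cv2.imwrite('pics/t3.png',im[:,:,::-1])
s=r.calibration('scene'); ims,ds=r.capture('scene'); cv2.imwrite('pics/s3.png',ims[:,:,::-1])
Q=pts(s,ds,np.c_[U.ravel(),V.ravel()]); a=np.radians(1.9)
for n,p in(('top',P.reshape(-1,3)),('scene',Q)):
    dx=p[:,:2]-[.4657,.2503]; u=dx@[np.cos(a),np.sin(a)]; v=dx@[-np.sin(a),np.cos(a)]
    for lo,hi in((-.105,-.055),(.055,.105),(-.105,.105)):
        k=(v>lo)&(v<hi)&(u>.15)&(u<.225)&(p[:,2]>.13)&(p[:,2]<.26)
        if k.sum()<30: print(n,lo,k.sum());continue
        f=cv2.fitLine(np.c_[u[k],p[k,2]].astype(np.float32),cv2.DIST_HUBER,0,.001,.001).ravel(); print(n,lo,k.sum(),'angle',np.degrees(np.arctan2(f[1],f[0])).round(2))
o=r.get_obs()['position']; g=np.array([(np.array(o[:2])-[.4657,.2503])@[np.cos(a),np.sin(a)]-.235,o[2]-.006-.1]); print('bar angle',np.degrees(np.arctan2(g[1],-g[0])-np.arctan2(.005,.235)),'r',np.hypot(*g))
go(o)
E
python3 lid.py
```

```text
top -0.105 370 angle -55.4
top 0.055 0
top -0.105 828 angle -55.52
scene -0.105 657 angle -55.21
scene 0.055 493 angle -55.44
scene -0.105 2423 angle -55.39
bar angle 55.360494881889686 r 0.2341211427883381
t 23.82 pos [0.5717 0.2531 0.3014] yawy 1.78 zax [-0.002  0.001 -1.   ] w 0.0112 gf 30.1 F [-7.1  3.7  8.1]
need shares [0. 0. 0.]
```

View pics/s3.png

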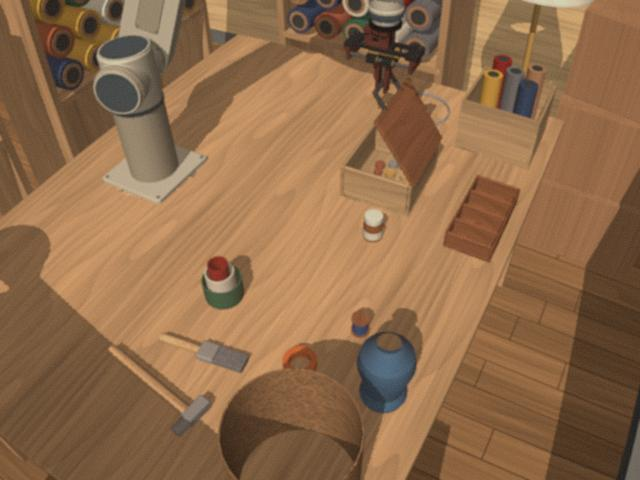

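The scene view shows the lid up, the gripper on the bar, the nest upright and the bystanders unmoved. The lid plane reads 55.4°, so it needs 4.6° more.

step_arm(
  increments=[
    {"ax": 0, "ay": 0, "az": 0, "x": 0, "y": 0.2, "z": -0.15, "gripper": 0.95},
    {"ax": 0, "ay": 0, "az": 0, "x": 0, "y": 0.2, "z": -0.15, "gripper": 0.95},
    {"ax": 0, "ay": 0, "az": 0, "x": 0, "y": 0.21, "z": -0.15, "gripper": 0.95},
    {"ax": 0, "ay": 0, "az": 0, "x": 0, "y": 0, "z": 0, "gripper": 0.95},
    {"ax": 0, "ay": 0, "az": 0, "x": 0, "y": 0, "z": 0, "gripper": 0.95},
    {"ax": 0, "ay": 0, "az": 0, "x": 0, "y": 0, "z": 0, "gripper": 0.95},
  ],
)

```text
time: 24.58
position: [0.5875, 0.2537, 0.3116]
orientation: [[-0.031, 1.0, -0.001], [1.0, 0.031, 0.001], [0.001, -0.001, -1.0]]
contact_force: [-2.2, 4.8, 0.6]
width: 0.0109
gripper_force: 29.9
```

```bash
python3 lid.py; python3 - <<'E'
from h import *
for h,R in((.103,.023),(.079,.033),(.055,.045)): rim(h,(.44,-.271),R,'top')
E
```

```text
top -0.105 317 angle -59.88
top 0.055 0
top -0.105 690 angle -59.78
scene -0.105 686 angle -59.94
scene 0.055 534 angle -59.91
scene -0.105 2481 angle -59.89
bar angle 59.942707767723945 r 0.23464158237235716
t 24.68 pos [0.5875 0.2537 0.3115] yawy 1.77 zax [-0.001  0.001 -1.   ] w 0.0112 gf 29.9 F [-2.9  5.   0.1]
need shares [0. 0. 0.]
rim 0.103 54 [ 0.4386 -0.2706  0.0236] z 0.104
rim 0.079 101 [ 0.4404 -0.2699  0.0331] z 0.0797
rim 0.055 135 [ 0.4413 -0.2702  0.0452] z 0.055
```

```bash
python3 -c "
from station import r
print(r.job_done())"
```

```text
the job is handed in; nothing more can be done
None
```

The three pots are nested upright on the bench (white in green, then red in white), and the arm is holding the lid open by its bar at about 59.9°; I handed the job in at 24.7 s of the 61 s allowed.

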